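Put the tared crucibles into the desiccator

ROBOT

A 6-joint arm with a two-finger parallel gripper is mounted at the origin on a cart in front of the work surface, level with it; the furniture and walls round the work are solid. World frame = base frame: x ahead of the robot, y to its left, z up, the work surface at z = 0. Lengths are in mm, angles in rad, forces in N, time in s.
With the tool pointing down it reaches from about 275 to 825 mm from the base axis. Payload 5.2 kg.
Tool frame: the origin (TCP) lies at the very end of the fingers, on their centre line; the grasp point (between the pads) lies 19 mm behind it; z points along the fingers, y is the line along which they close (so a half turn about z gives the same grasp; the last joint's range is limited). The gripper opens to 93 mm and grips with 3 to 60 N. Pads are 15 mm wide; open, the fingers measure 128 mm over their backs; the gripper's body (75 mm by 188 mm) begins 65 mm behind the grasp point.
Start: joints at [-1.459, 0.259, 1.535, -0, 1.348, -0.203], TCP at [170.315, -522.97, 218.653] pointing down, gripper open.
Joint ranges: [-3.14, 3.14], [-0.91, 2.08], [0.19, 2.58], [-1.22, 4.36], [0.22, 2.71], [-3.12, 3.12]. Speed limits (rad/s): [2.57, 2.57, 3.14, 3.14, 3.14, 3.14].

INTERFACE

Orientations are given as [roll, pitch, yaw] about the fixed x, y, z axes, in that order (R = Rz(yaw) Ry(pitch) Rx(roll)).
In Python, from bench import robot gives the robot as it stands. The module is installed in compiled form; this text tells all that it offers. Calls block until the motion is done:
- robot.move_ptp(position, orientation): joint-space move of the TCP to a pose.
- robot.move_linear(position, ori=None, speed=150, f_stop=None): straight line of the TCP; ori=None keeps the orientation; speed is the mean speed in mm/s. With f_stop (N) it stops when the force on the tool has changed by that much, and returns True; else False.
- robot.move_j(angles): joint-space move.
- robot.move_gripper(opening): opening from 0.0 (shut) to 1.0 (fully open); the grip force is fixed at half the most; returns when the fingers have stopped.
- robot.sleep(seconds).
- robot.inverse_kinematics(position, orientation): joint angles nearest the present ones, or None.
- robot.get_image(name): name is "side" or "top" or "wrist"; returns a dict with "img" (480x640x3 uint8, blue, green, red), "fovy" (degrees; the focal length in pixels is half the picture's height over the tangent of half this angle, whatever the lens; pixels are square), "cx", "cy" (the principal point, pixels), "k1" (the pictures are not rectified: a ray, as slopes to the right and down, at radius r is drawn at 1 + k1 r^2 times it, then the intrinsics apply), "eye" and "orientation" of the camera in the world. Camera axes: x right, y down, z forward; pixel columns grow to the right and rows downward; lengths in mm; the calibration is good to about 2 mm. A picture is of the moment at which its call begins. There is no depth.
A pose or a line that the arm cannot do raises robot.MotionError and nothing moves.
- robot.hand_in(): hands the job in; it is judged then, once.
Readings, each from a call of its own:
- robot.current_t(): time.
- robot.current_qpos(): joint angles.
- robot.current_joint_vel(): joint speeds.
- robot.current_joint_efforts(): joint torques, N m.
- robot.current_tcp_pos(): TCP position.
- robot.current_eef_rot(): TCP orientation.
- robot.current_contact_force(): force on the tool from outside, world axes, zero at the start.
- robot.current_ft_torque(): the same for the moment, N m.
- robot.current_gripper_width(): opening from 0.0 (shut) to 1.0 (fully open).
- robot.current_finger_force(): force on a finger pad.
Only numpy, scipy, OpenCV 4.12 (cv2) and the standard library are available. Lean on these libraries where they do the work, as an engineer would, in place of code of your own. Each camera call takes 0.05 s, during which the arm holds its last target. There are 200 camera calls.

TASK

The three colour-rimmed porcelain crucibles have been tared and must go into the desiccator: hang each one upright and fully home in the plate hole ringed with its own colour, so that the samples stay traceable, and then put the clear lid on, centred and flat on the flange all round. Leave the plain white crucible, the nickel crucible, the tin and the dropper bottle standing where they are.

Things in the scene. Friction and masses are not known exactly. Their poses are not given: they have to be found in the camera images.
- desiccator: open round light-grey plastic tub, fixed. Flat flange 176 mm across, 15 mm wide, its top 70 mm above the worktop. Inside a white porcelain plate, top at 66 mm, with three tapered through holes, 40 mm across at the mouth, 31 mm below, each in a red, blue or green ring. Origin: centre of underside, z up. Hole centres 40 mm from the axis: red on +x, blue at 120, green at 240 degrees, counter-clockwise from above.
- lid: the tub's clear shallow lid with black knob, 300 g, lying right way up. Flat flange 176 mm across; dome top 32 mm up; knob head 30 mm across, 39 to 61 mm above the underside (grip it there). 28 mm clear inside, so it closes only over crucibles hung in their holes. Origin: centre of underside, z up. Closed, it rests flange on flange, underside 70 mm above the worktop, centred on the tub; no catch.
- crucible_red: white porcelain crucible whose collar is glazed red (a red ring seen from above), 40 mm high, about 35 g. Outside a cone from 20 mm across at the foot to 43 mm at 28 mm height, then a straight 44 mm collar to the rim: grip across this. Origin: centre of underside, z up. Let go within 5 mm of a hole's axis its cone slides home: underside then 43 mm, rim 83 mm above the worktop.
- crucible_blue: white porcelain crucible whose collar is glazed blue (a blue ring seen from above), 40 mm high, about 35 g. Outside a cone from 20 mm across at the foot to 43 mm at 28 mm height, then a straight 44 mm collar to the rim: grip across this. Origin: centre of underside, z up. Let go within 5 mm of a hole's axis its cone slides home: underside then 43 mm, rim 83 mm above the worktop.
- crucible_green: white porcelain crucible whose collar is glazed green (a green ring seen from above), 40 mm high, about 35 g. Outside a cone from 20 mm across at the foot to 43 mm at 28 mm height, then a straight 44 mm collar to the rim: grip across this. Origin: centre of underside, z up. Let go within 5 mm of a hole's axis its cone slides home: underside then 43 mm, rim 83 mm above the worktop.
- crucible_plain: look-alike that stays: the same porcelain crucible in plain white, without coloured collar, 40 mm high, 44 mm across. Origin at the centre of its underside.
- crucible_nickel: look-alike that stays: a grey metal (nickel) crucible of the same shape, 40 mm high, 44 mm across. Origin at the centre of its underside.
- weigh_tin: bystander: round closed white-metal tin, 52 mm across, 26 mm high, standing among the crucibles. Origin at the centre of its underside.
- dropper_bottle: bystander: amber dropper bottle with black bulb, 28 mm across, 92 mm high, standing farther back on the right. Origin at the centre of its underside.

How it is judged:
By the outcome, as a careful person would: the job done as asked, in the order asked, and still so for the second after the job is handed in, with the robot touching nothing.
It also fails if it takes over 99 s, if anything falls off the work surface, if the arm or the gripper's body presses on something with over 40 N, if the wrist force passes 120 N, or if a joint passes its speed limit or range.

## Working session

There is one attempt and no reset: what is moved stays moved. The work goes in short steps, each a Python script; the robot and the scene stay as the last script left them, time stands still between calls to the robot, and variables do not carry over. Pictures are saved under pics/ and viewed, at most 14 in all, crops included, and the job is handed in when it is done.

```bash
mkdir -p pics
python3 - <<'E'
from bench import robot
import cv2
for n in("top","side"):
    d=robot.get_image(n);cv2.imwrite(f"pics/{n}0.png",d["img"]);print(n,{k:v for k,v in d.items() if k!="img"})
print(robot.current_eef_rot(),robot.current_t())
E
```

```text
top {'fovy': 47.03235727255378, 'cx': 310.9564953667043, 'cy': 239.1028871543473, 'k1': -0.15579152123051795, 'eye': array([ 398.04643871, -111.31178756, 1079.64648161]), 'orientation': array([-2.98801464, -0.01808738, -1.59697208])}
side {'fovy': 50.59375251242433, 'cx': 323.7140359722185, 'cy': 240.41305742806233, 'k1': -0.06344611835393187, 'eye': array([ 543.01890905, -868.67811774,  694.09502305]), 'orientation': array([-2.29463752e+00,  4.60452334e-04, -4.44038229e-02])}
[-3.13999318e+00 -2.96074257e-04  3.14834213e-01] 0.1
```

View pics/top0.png

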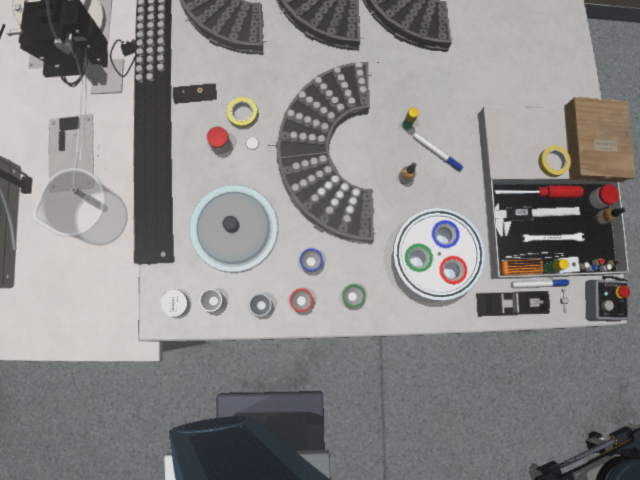

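View pics/side0.png

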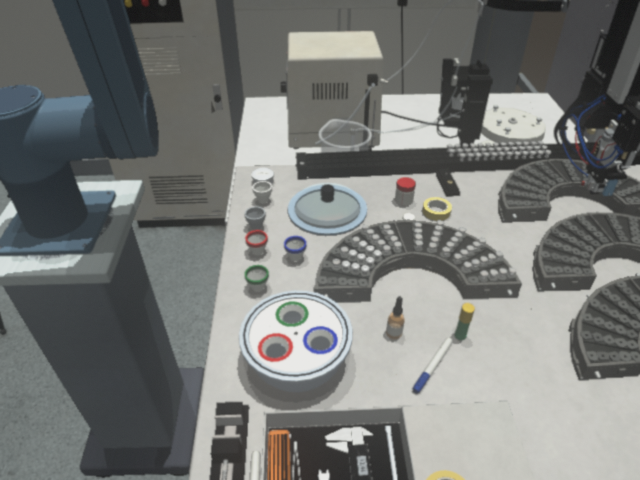

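The top view shows the coloured rims: blue (311,261), red (302,300), green (354,296). The holes are blue (446,235), green (418,258), red (453,270), the knob is at (231,225), and the nickel crucible (260,306) is left of red. The side view agrees.

```bash
cat > h.py <<'E'
from bench import robot
import cv2,numpy as np
from scipy.spatial.transform import Rotation as R
def w(d,uv,z):
    f=240/np.tan(np.radians(d["fovy"])/2); K=np.array([[f,0,d["cx"]],[0,f,d["cy"]],[0,0,1]])
    p=cv2.undistortPoints(np.array([[uv]],float),K,np.array([d["k1"],0,0,0.])).ravel()
    r=R.from_euler("xyz",d["orientation"]).apply([*p,1]); return (d["eye"]+r*(z-d["eye"][2])/r[2])[:2]
def blobs(d,amin=30):
    h=cv2.cvtColor(d["img"],cv2.COLOR_BGR2HSV); H,S,V=cv2.split(h); out=[]
    for c,m in dict(red=(H<8)|(H>172),green=(H>50)&(H<85),blue=(H>105)&(H<130)).items():
        m=(m&(S>100)&(V>50)).astype(np.uint8); n,_,st,ce=cv2.connectedComponentsWithStats(m)
        for i in range(1,n):
            if st[i,4]>amin:
                x,y,ww,hh=st[i,:4]; out.append((c,x+(ww-1)/2,y+(hh-1)/2,ww,hh,st[i,4]))
    return out
E
python3 - <<'E'
from h import *
d=robot.get_image("top")
for b in blobs(d):
    if 200<b[2]<320 and 280<b[1]<475: print(b,w(d,b[1:3],40).round(1),w(d,b[1:3],66).round(1))
print(w(d,(231,224),61),w(d,(260,306),40))
d=robot.get_image("side")
for b in blobs(d):
    if 220<b[2]<370 and 230<b[1]<350: print(b,w(d,b[1:3],36).round(1),w(d,b[1:3],66).round(1))
print(w(d,(327,189),61),w(d,(255,215),40))
E
```

```text
('red', np.float64(453.0), np.float64(269.5), np.int32(27), np.int32(28), np.int32(233)) [ 493.  -405.7] [ 490.6 -398.3]
('red', np.float64(301.0), np.float64(300.0), np.int32(23), np.int32(23), np.int32(120)) [ 443.2 -112.6] [ 442.  -112.6]
('green', np.float64(418.0), np.float64(257.0), np.int32(27), np.int32(27), np.int32(166)) [ 519.  -338.6] [ 515.9 -332.9]
('blue', np.float64(445.0), np.float64(233.5), np.int32(27), np.int32(28), np.int32(218)) [ 563.4 -394.3] [ 559.2 -387.2]
('blue', np.float64(311.0), np.float64(259.5), np.int32(23), np.int32(22), np.int32(103)) [ 519.3 -133.4] [ 516.3 -132.8]
[587.43152436  15.58079334] [433.73024149 -35.40559221]
('red', np.float64(256.0), np.float64(237.5), np.int32(21), np.int32(16), np.int32(112)) [ 442.7 -110.2] [ 447.3 -144.8]
('red', np.float64(275.0), np.float64(347.0), np.int32(35), np.int32(27), np.int32(261)) [ 487.3 -376.4] [ 489.8 -398.8]
('blue', np.float64(295.0), np.float64(244.0), np.int32(21), np.int32(15), np.int32(76)) [ 519.6 -132.9] [ 520.7 -166.4]
('blue', np.float64(320.0), np.float64(339.5), np.int32(33), np.int32(26), np.int32(216)) [ 559.1 -364.7] [ 558.4 -387.6]
[588.83827863  11.58793604] [437.34411277 -43.84565501]
```

Run:
```python
from h import *
ims=[]
for n,p in dict(a=(400,-140,300),t=(470,-370,330)).items():
    robot.move_ptp(p,[np.pi,0,0]); d=robot.get_image("wrist"); ims.append(d["img"])
    print(n,d["eye"].round(),d["orientation"].round(2),robot.current_qpos().round(2),robot.current_t())
    for b in blobs(d,150): print([b[0]]+[round(float(v),1) for v in b[1:]],w(d,b[1:3],40 if n=='a' else 66).round(1))
cv2.imwrite("pics/w1.png",cv2.resize(np.hstack(ims),(800,300)))
```

```text
a [ 486. -141.  465.] [ 2.83  0.   -1.57] [-0.6  -0.02  1.66 -0.    1.5   0.97] 1.9167
['red', 590.0, 112.0, 53.0, 57.0, 961.0] [ 492.  -414.9]
['red', 303.0, 155.5, 41.0, 42.0, 414.0] [ 444.9 -112.9]
['green', 530.0, 84.0, 55.0, 59.0, 965.0] [ 518.3 -346.2]
['green', 396.0, 150.0, 41.0, 41.0, 346.0] [ 450.7 -211.4]
['blue', 591.0, 36.5, 55.0, 62.0, 1056.0] [ 564.9 -403.3]
['blue', 322.0, 79.5, 43.0, 46.0, 443.0] [ 520.7 -133.5]
t [ 556. -370.  495.] [ 2.83  0.   -1.57] [-0.85  0.3   1.21  0.    1.63  0.72] 2.925
['red', 590.5, 30.5, 74.0, 28.0, 1663.0] [ 641.  -632.2]
['red', 548.5, 29.0, 22.0, 21.0, 333.0] [ 641.  -588.4]
['red', 356.5, 176.5, 48.0, 50.0, 756.0] [ 491.8 -398.7]
['red', 117.5, 213.0, 38.0, 37.0, 411.0] [ 451.3 -128.9]
['green', 296.5, 153.5, 50.0, 50.0, 735.0] [ 516.4 -334. ]
['green', 197.5, 208.0, 36.0, 35.0, 253.0] [ 456.9 -221.6]
['blue', 347.5, 110.5, 52.0, 54.0, 869.0] [ 560.5 -388. ]
['blue', 123.5, 148.5, 38.0, 38.0, 335.0] [ 522.9 -146.8]
['blue', 542.5, 193.0, 28.0, 9.0, 238.0] [ 474.5 -606.8]
```

View pics/w1.png

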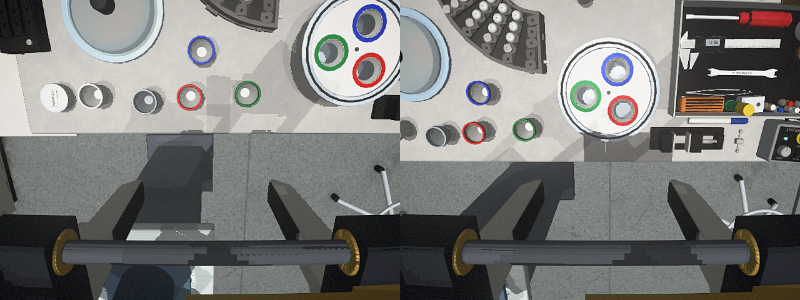

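```bash
cat >> h.py <<'E'
C=np.array([522.3,-373.2])
CR=dict(green=(450.7,-211.4,0),red=(443.8,-112.3,-50),blue=(519.9,-133.3,20))
HO=dict(green=(516.2,-333.5),red=(491,-398.5),blue=(559.7,-387.6))
def o(deg): return [np.pi,0,np.radians(deg)]
def do(c):
    x,y,a=CR[c]; X,Y=HO[c]; A=np.degrees(np.arctan2(Y-C[1],X-C[0])); A=(A+90)%180-90
    robot.move_ptp((x,y,110),o(a)); robot.move_gripper(.7)
    robot.move_linear((x,y,18.5)); robot.move_gripper(.3)
    print(c,"held",robot.current_gripper_width(),robot.current_finger_force(),A)
    robot.move_linear((x,y,160)); robot.move_ptp((X,Y,160),o(A)); robot.move_linear((X,Y,69),speed=80,f_stop=8)
    print(robot.current_tcp_pos(),robot.current_contact_force())
    robot.move_gripper(.62); robot.move_linear((X,Y,160)); print(robot.current_t())
E
python3 - <<'E'
from h import *
robot.move_ptp((450,-211,200),o(0)); do("green")
robot.move_ptp((400,-370,250),o(0))
d=robot.get_image("wrist");cv2.imwrite("pics/g1.png",d["img"][:320])
for b in blobs(d,150): print(b[0],b[3:],w(d,b[1:3],83).round(1))
E
```

```text
green held 0.4635015391757384 30.001026084646583 -81.26468304859935
[ 516.57238012 -333.80815297   69.62608578] [ 0.43393761  0.1992899  -0.76675878]
10.975
red (np.int32(64), np.int32(67), np.int32(1380)) [ 491.5 -397.2]
red (np.int32(48), np.int32(46), np.int32(781)) [ 449.7 -144.5]
green (np.int32(63), np.int32(69), np.int32(1291)) [ 514.9 -335.7]
green (np.int32(30), np.int32(22), np.int32(370)) [ 493.9 -573.7]
blue (np.int32(67), np.int32(56), np.int32(1105)) [ 550.5 -387.1]
blue (np.int32(51), np.int32(50), np.int32(804)) [ 516.5 -162.5]
blue (np.int32(35), np.int32(14), np.int32(414)) [ 467.7 -589.2]
```

View pics/g1.png

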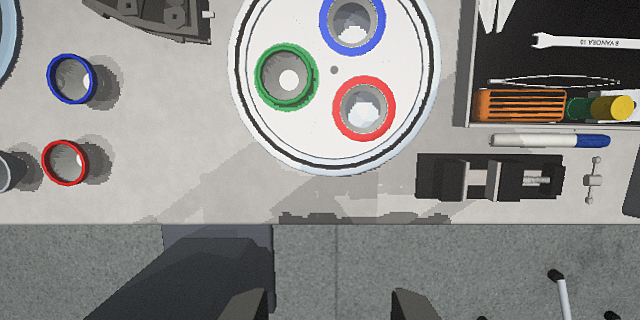

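Green (287,76) sits concentric in its ring. Next: red and blue.

Run:
```python
from h import *
do("red");do("blue")
robot.move_ptp((400,-370,250),o(0))
d=robot.get_image("wrist");s=robot.get_image("side")
cv2.imwrite("pics/g2.png",np.hstack([cv2.resize(d["img"][:240,160:480],(400,300)),cv2.resize(s["img"][270:390,210:370],(400,300))]))
robot.move_ptp((500,13,300),o(0)); d=robot.get_image("wrist");cv2.imwrite("pics/l1.png",d["img"])
import pickle;pickle.dump(d,open("l1.pkl","wb"));print(robot.current_t())
```

```text
red held 0.46760406730567394 30.000962815247476 38.94884155460713
[ 491.35245305 -398.88281969   69.68247296] [-0.85666781  0.09802489 -0.66891542]
20.6333
blue held 0.4572884006911208 30.000723134922396 -21.058039788252813
[ 560.09403752 -387.98485864   69.79579897] [ 0.11785673  0.01749053 -0.72841537]
28.0
30.4
```

View pics/g2.png

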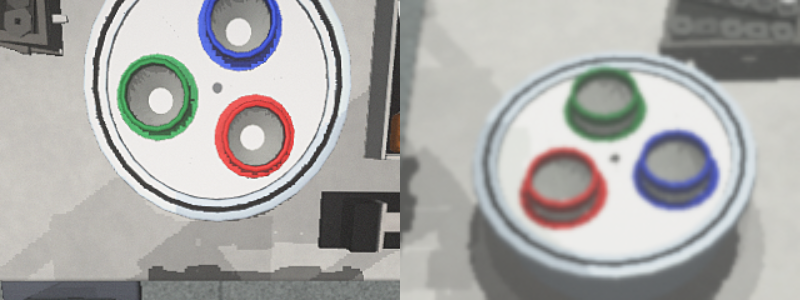

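View pics/l1.png

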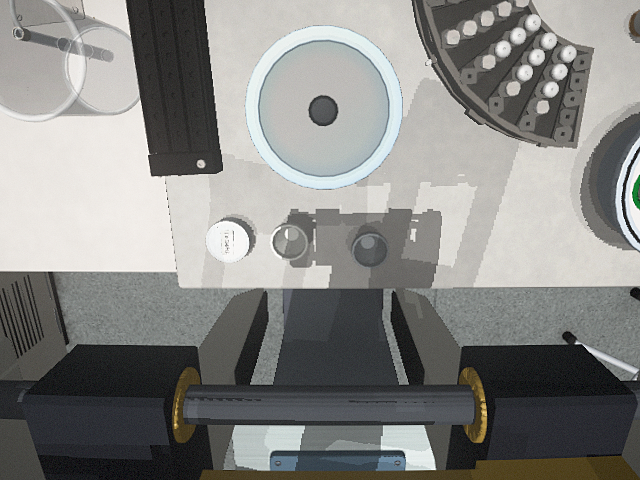

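All three crucibles are seated, each concentric with its own ring. The lid knob is at (322.5,110) and its flange is centred at about (324,107).

Run:
```python
from h import *
import pickle
d=pickle.load(open("l1.pkl","rb"))
k=w(d,(322.5,110),61); f=w(d,(324,107),4); print(k,f)
T=robot.get_image("top"); print(w(T,(231,224),61))
x,y=k if np.hypot(*(k-f))>6 else (k+f)/2
robot.move_ptp((x,y,140),o(0)); robot.move_gripper(.6)
print(robot.move_linear((x,y,38),speed=100,f_stop=10)); robot.move_gripper(.15)
print("held",robot.current_gripper_width(),robot.current_finger_force(),robot.current_tcp_pos())
robot.move_linear((x,y,220),speed=120)
t,s=robot.get_image("top"),robot.get_image("wrist"); print(robot.current_contact_force(),robot.current_tcp_pos(),robot.current_t())
cv2.imwrite("pics/l2.png",np.hstack([cv2.resize(t["img"][150:300,130:330],(400,300)),cv2.resize(s["img"],(400,300))]))
```

```text
[590.99230946  18.55939355] [594.90310784  17.77919537]
[587.43152436  15.58079334]
False
held 0.30896983486563623 30.00042732754082 [593.08624789  18.1834417   38.27324089]
[-0.9366287  -0.92658472 -3.78553373] [592.58211338  18.21319367 219.19448944] 34.9833
```

View pics/l2.png

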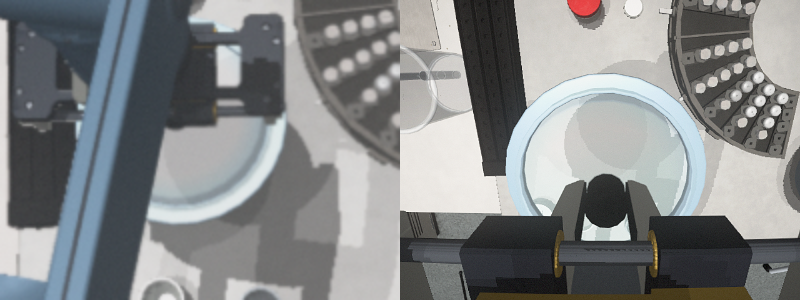

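Run:
```python
from h import *
import pickle
d=robot.get_image("wrist");pickle.dump(d,open("l3.pkl","wb"))
cv2.imwrite("pics/l3.png",cv2.resize(d["img"][100:360,140:520],None,fx=2.1,fy=2.1,interpolation=cv2.INTER_CUBIC))
```

```text
(no output)
```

View pics/l3.png

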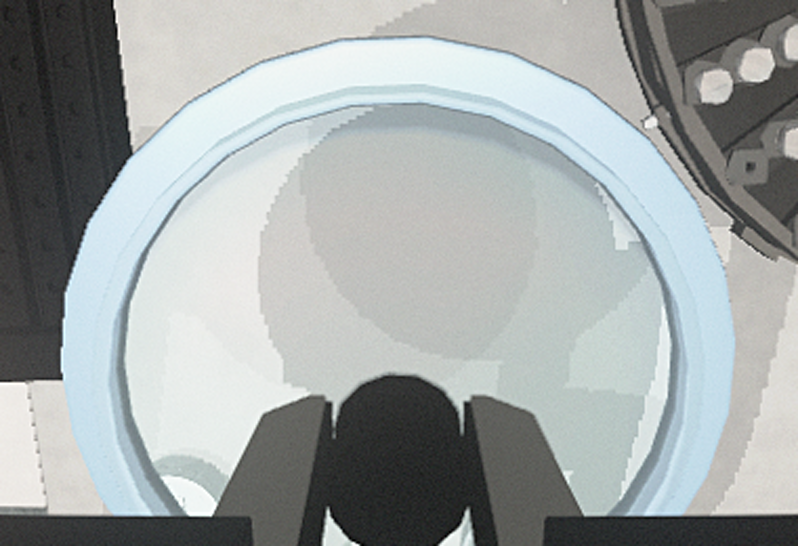

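Run:
```python
from h import *
import pickle
from scipy.optimize import least_squares
d=pickle.load(open("l3.pkl","rb")); q=lambda p:(p[0]/2.1+140-.25,p[1]/2.1+100-.25)
P=[(62,345),(735,345),(425,37),(185,103),(590,95),(128,160),(697,195),(515,53),(260,63),(98,500),(703,500),(340,42),(92,222)]
for z in(181,185):
    W=np.array([w(d,q(p),z) for p in P])
    r=least_squares(lambda v:np.hypot(*(W-v[:2]).T)-v[2],[590,18,88]);print(z,r.x,r.fun.round(1))
print(w(d,q((398,460)),242),robot.current_tcp_pos())
```

```text
181 [586.26203437  17.73536659  91.21592614] [-0.8 -1.3  0.1  0.8 -0.9  0.2  0.4  0.5  0.3  0.3  0.9 -0.1 -0.6]
185 [588.07797261  17.74301963  89.4215761 ] [-0.8 -1.2  0.1  0.7 -0.8  0.2  0.4  0.5  0.3  0.3  0.9 -0.1 -0.6]
[599.6868563   18.09903274] [592.68066556  18.21061372 219.33809434]
```

Run:
```python
from h import *
import pickle
X,Y=C+[1.5,.4]
robot.move_linear((X,Y,220),speed=150)
robot.move_linear((X,Y,118),speed=80)
print(robot.current_contact_force())
print(robot.move_linear((X,Y,105),speed=15,f_stop=4),robot.current_tcp_pos(),robot.current_contact_force())
robot.move_gripper(.55); robot.move_linear((X,Y,190),speed=100); robot.move_ptp((440,-370,330),o(0))
d=robot.get_image("wrist");s=robot.get_image("side");t=robot.get_image("top")
pickle.dump((d,s,t),open("p1.pkl","wb"))
cv2.imwrite("pics/p1.png",cv2.resize(d["img"][20:260,200:520],(800,600),interpolation=cv2.INTER_CUBIC))
cv2.imwrite("pics/p2.png",cv2.resize(s["img"][270:420,200:400],(800,600),interpolation=cv2.INTER_CUBIC));print(robot.current_t())
```

```text
[ 0.27042544 -0.07714749 -2.67987566]
True [ 523.72702302 -372.72459527  108.28389306] [-0.32572694 -0.14235162  5.06530471]
42.325
```

View pics/p1.png

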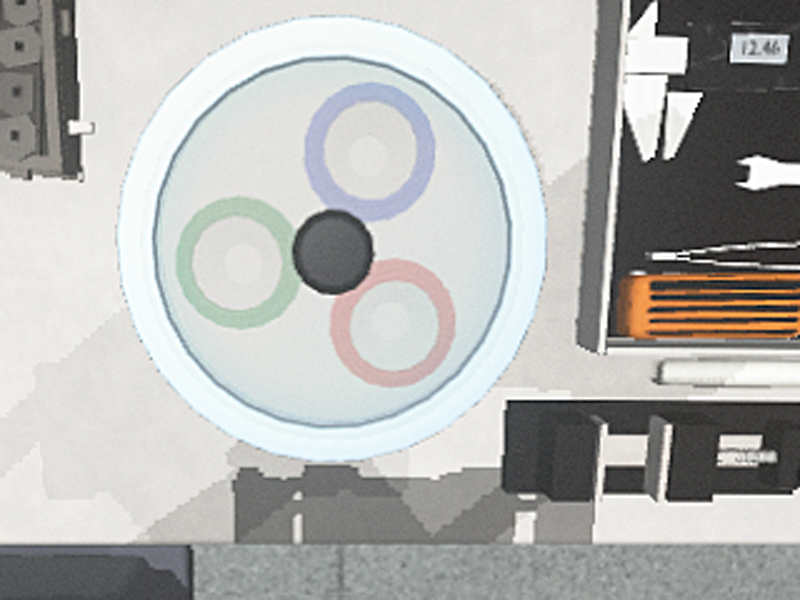

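View pics/p2.png

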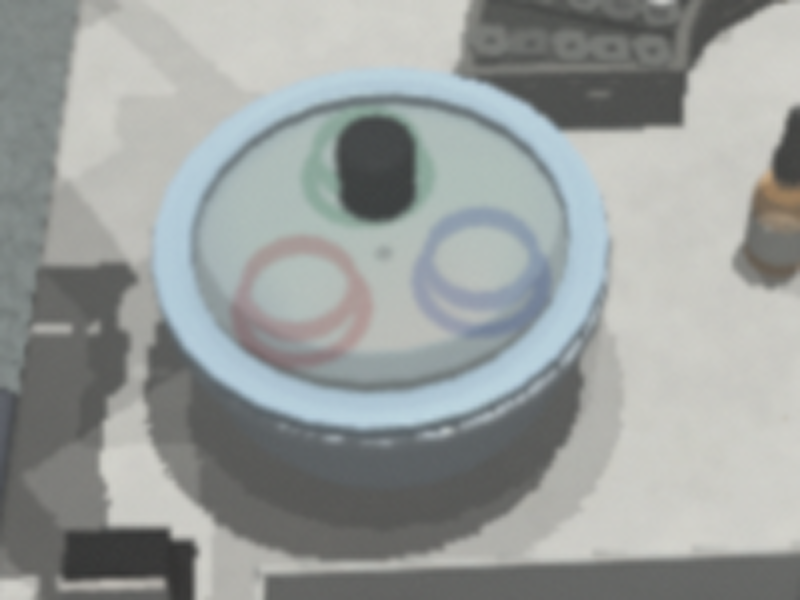

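Run:
```python
from h import *
import pickle
from scipy.optimize import least_squares
d,s,t=pickle.load(open("p1.pkl","rb"))
g=[lambda p:(p[0]/2.5+200-.3,p[1]/2.5+20-.3),lambda p:(p[0]/4+200-.4,p[1]/4+270-.4)]
def fit(W): 
    r=least_squares(lambda v:np.hypot(*(W-v[:2]).T)-v[2],[522,-373,88]);return r.x.round(1),abs(r.fun).max().round(1)
P=[[(118,237),(547,237),(333,15),(333,461),(180,80),(490,80),(180,395),(487,392)],[(153,255),(609,255),(380,68),(380,430),(250,95),(505,92),(235,383),(530,380)]]
D=[[(155,238),(511,238),(333,58),(333,426)],[(193,240),(570,240),(380,94),(380,388)]]
Rg=[[(369.5,152),(239,262),(393,323)],[(483,243),(374,145+5),(308,292)]]
for im,q,p,dd,rg in zip((d,s),g,P,D,Rg):
    for z in(74,76,78): print(z,fit(np.array([w(im,q(a),z) for a in p])))
    print("rings",np.mean([w(im,q(a),83) for a in rg],0).round(1), "seam78",fit(np.array([w(im,q(a),78) for a in dd])))
    print([w(im,q(a),83).round(1) for a in rg])
```

```text
74 (array([ 521.7, -373.1,   88.1]), np.float64(1.0))
76 (array([ 521.7, -373.1,   87.6]), np.float64(0.9))
78 (array([ 521.7, -373.1,   87.2]), np.float64(0.9))
rings [ 522.8 -373.4] seam78 (array([ 521.3, -373.1,   72. ]), np.float64(0.1))
[array([ 558.5, -387.2]), array([ 517. , -335.3]), array([ 492.9, -397.6])]
74 (array([ 520.3, -368.8,   88.3]), np.float64(3.1))
76 (array([ 520.4, -370.4,   88. ]), np.float64(3.1))
78 (array([ 520.5, -372. ,   87.7]), np.float64(3.0))
rings [ 523.5 -374.1] seam78 (array([ 520.7, -372.1,   71.9]), np.float64(0.5))
[array([ 559.2, -383.5]), array([ 517.9, -335.1]), array([ 493.4, -403.6])]
```

```bash
python3 -c "
from h import *
print(robot.hand_in())"
```

```text
the job is handed in; nothing more can be done
None
```

The job is handed in: the red, blue and green crucibles hang fully home in their own-colour holes, and the lid lies flat on the flange, about 1–2 mm off centre by the camera; the four bystanders were left alone, and it took about 42 s of the 99 s.

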